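Switch on under the yellow guard

ROBOT

A 6-joint arm with a two-finger parallel gripper is mounted at the origin on the work surface. World frame = base frame: x ahead of the robot, y to its left, z up, the work surface at z = 0. Lengths are in m, angles in rad, forces in N, time in s.
With the tool pointing down it reaches from about 0.375 to 0.975 m from the base axis. Payload 3.8 kg.
Tool frame: the origin (TCP) lies midway between the tips of the shut fingers; the grasp point (between the pads) lies 19 mm behind it; z points along the fingers, y is the line along which they close (so a half turn about z gives the same grasp; the last joint's range is limited). The gripper opens to 85 mm and grips with 20 to 120 N. Pads are 22 mm wide; open, the fingers measure 114 mm over their backs; the gripper's body (76 mm by 85 mm) begins 54 mm behind the grasp point. The pads swing forward as they close: fully open they stand 13 mm farther back than shut.
Start: joints at [1.109, 0.264, 1.604, -0, 1.274, -0.037], TCP at [0.278, 0.615, 0.231] pointing down, gripper open.
Joint ranges: [-2.63, 2.63], [-0.94, 2.18], [0.31, 2.57], [-1.31, 4.45], [0, 2.66], [-2.55, 2.55]. Speed limits (rad/s): [2.57, 2.57, 3.14, 3.14, 3.14, 3.14].

INTERFACE

Orientations are given as a rotation vector (axis times angle).
In Python, from workcell import bot gives the robot as it stands.
- The arm moves only by the tool jog_arm, never from a script. Its argument "motion" is a list of rows, each a list of 5 numbers: the opening, from -1 (shut) to 1 (fully open), then the shift along the tool's x, y, z in mm, then the turn about the tool's z in degrees. In form: [[claw, x, y, z, twist], ...]. A call has 1 to 10 rows; each row shifts and turns the commanded pose from where the row before left it, along the tool's axes as they then stand; what a row does not reach is not made up. A row lasts 1/12 s, in which the tool goes at most 41.7 mm and 7.16 degrees, less where a joint would pass 70% of its speed; a pose out of reach is approached as far as the arm can. A call with a gripper value outside its range is refused whole. The fingers move at their own pace and stop on an object; "force" is the grip in N (left out, the last holds). Time passes only in rows, so rows that do not move let the fingers close. It gives the time, the measured TCP pose, the force, the opening and the grip force at its end, in the units of the state.
- bot.read_state(): the state, without advancing time (a new reading comes with each control period).
- bot.read_camera(name): name is "side" or "top" or "wrist"; returns (picture, depth): 400x640x3 uint8, red, green, blue; 400x640 float32, m along the optical axis (not along the pixel's ray), 0 where there is no reading.
- bot.get_calibration(name): a dict with "vfov" (degrees; the focal length in pixels is half the picture's height over the tangent of half this angle, whatever the lens; pixels are square), "cx", "cy" (the principal point, pixels), "rvec" (rotation vector, rad) and "tvec" (3), from world to camera coordinates, as OpenCV has them; the wrist camera has in their place "tool_from_camera" (4x4, takes a point from camera to tool coordinates, whose origin is the TCP and whose axes are the flange's). Camera axes: x right, y down, z forward; pixel columns grow to the right and rows downward; lengths in m; the calibration is good to about 2 mm. A picture is of the moment at which its call begins: read the wrist's pose just before it. get_calibration takes no time and is no camera call.
- bot.finish_job(): hands the job in; it is judged then, once.
The state is a dict: "time": time; "q": joint angles; "joint_vel": joint speeds; "joint_torque": joint torques, N m; "tool_pos": TCP position; "tcp_rot": TCP orientation; "wrist_force": force on the tool from outside, world axes, zero at the start; "torque": the same for the moment, N m; "width": opening from 0.0 (shut) to 1.0 (fully open); "grip_force": force on a finger pad.
Only numpy, scipy, OpenCV 4.12 (cv2) and the standard library are available. Lean on these libraries where they do the work, as an engineer would, in place of code of your own. Each camera call takes 0.05 s, during which the arm holds its last target. There are 200 camera calls.

TASK

Switch on the cell thermostat at the switch box with the yellow guard: lift that guard with the back of a finger, push the toggle beneath it all the way over to the hinge side, then let the guard drop fully shut over it again. Use touch alone: pinch nothing and press no harder than a hand would. Leave the red-guarded switch and the loose glassware and tools as they are.

Things in the scene. Friction and masses are not known exactly. Their poses are not given: they have to be found in the camera images.
- yellow_box: Grey steel switch box with the yellow guard, 150 (x) x 100 (y) x 60 (z) mm, bolted to the bench; origin at the centre of its underside, its flat top 60 mm above that; x points from its front (facing the robot, give or take its yaw) to its back, z up.
- yellow_guard (a joint): Hinge of the yellow flip-up guard (80 g cover over the toggle), rad: 0 = shut, grows as its front edge is lifted up and back, stop at 1.7. No spring, little friction: let go below about 0.95 it falls shut; beyond about 1.1 it falls back against its stop and stays open until its back (the clear top) is pushed forward below that angle again.
- yellow_hinge (a point): Middle of the yellow guard's hinge line (along y), 35 mm behind and 64 mm above the origin of yellow_box; axes as the box. The shut guard reaches from 2 mm behind it to 82 mm in front, 64 mm wide, 47 mm above it: yellow sides and front, clear top, open underneath. Fully open it rises 80 to 95 mm above the hinge and reaches 60 mm behind it.
- yellow_guard_tab (a point): Middle of the front edge of the yellow guard's lifting tab, on its underside; it turns with the guard. The tab is a yellow lip 50 mm wide and 5 mm thick at the top of the guard that sticks out 20 mm in front of its front wall; with the guard shut this point lies 102 mm in front of and 42 mm above the hinge line, 46 mm above the box's top.
- yellow_toggle (a joint): Toggle lever under the yellow guard, rad: 0 = off, leaning 0.5 rad towards the front; 1.0 = on, leaning 0.5 rad towards the back (the hinge side), against its stop. It stays wherever it is left (a stiff joint, about 1 to 2 N at the knob). It pivots on the box's top, 3 mm in front of and 60 mm above the box's origin.
- yellow_toggle_tip (a point): Centre of the white ball (14 mm diameter) on the end of the yellow box's 8 mm thick steel toggle lever, 36 mm from its pivot.
- red_box: Grey steel switch box with the red guard, 150 (x) x 100 (y) x 60 (z) mm, bolted to the bench; origin at the centre of its underside, its flat top 60 mm above that; x points from its front (facing the robot, give or take its yaw) to its back, z up.
- red_guard (a joint): Hinge of the red flip-up guard (80 g cover over the toggle), rad: 0 = shut, grows as its front edge is lifted up and back, stop at 1.7. No spring, little friction: let go below about 0.95 it falls shut; beyond about 1.1 it falls back against its stop and stays open until its back (the clear top) is pushed forward below that angle again.
- red_hinge (a point): Middle of the red guard's hinge line (along y), 35 mm behind and 64 mm above the origin of red_box; axes as the box. The shut guard reaches from 2 mm behind it to 82 mm in front, 64 mm wide, 47 mm above it: red sides and front, clear top, open underneath. Fully open it rises 80 to 95 mm above the hinge and reaches 60 mm behind it.
- red_guard_tab (a point): Middle of the front edge of the red guard's lifting tab, on its underside; it turns with the guard. The tab is a red lip 50 mm wide and 5 mm thick at the top of the guard that sticks out 20 mm in front of its front wall; with the guard shut this point lies 102 mm in front of and 42 mm above the hinge line, 46 mm above the box's top.
- red_toggle (a joint): Toggle lever under the red guard, rad: 0 = off, leaning 0.5 rad towards the front; 1.0 = on, leaning 0.5 rad towards the back (the hinge side), against its stop. It stays wherever it is left (a stiff joint, about 1 to 2 N at the knob). It pivots on the box's top, 3 mm in front of and 60 mm above the box's origin.
- red_toggle_tip (a point): Centre of the white ball (14 mm diameter) on the end of the red box's 8 mm thick steel toggle lever, 36 mm from its pivot.
- amber_bottle: Loose amber glass bottle with a black cap, 48 mm diameter, 110 mm tall; origin at the centre of its underside. A bystander, not to be moved.
- small_jar: Loose small glass jar with white lid, 40 mm diameter, 50 mm tall; origin at the centre of its underside. A bystander, not to be moved.
- beaker: Loose open glass beaker, 64 mm diameter, 85 mm tall; origin at the centre of its underside. A bystander, not to be moved.
- dish: Loose white ceramic dish, 80 mm diameter, 30 mm tall; origin at the centre of its underside. A bystander, not to be moved.
- stopper: Loose green stopper, 34 mm diameter, 50 mm tall; origin at the centre of its underside. A bystander, not to be moved.
- spatula: Loose spatula lying along its x, 170 mm long; origin at the centre of its underside. A bystander, not to be moved.
Things that resemble listed ones, but are neither listed nor needed, are in the scene too. Leave any pink look-alike of the red_box alone.

How it is judged:
On the way, in this order (a step that is already met when the one before it is completed fails the run):
1. the yellow guard is lifted while its toggle is still off (value of joint yellow_guard above 0.7 rad and value of joint yellow_toggle below 0.4 rad), for 0.05 s.
2. the toggle is pushed over to on under the raised guard (value of joint yellow_toggle above 0.85 rad and value of joint yellow_guard above 0.3 rad), for 0.05 s.
3. the guard drops shut (value of joint yellow_guard below 0.05 rad), for 0.2 s.
At the end, for the whole second after the job is handed in: The yellow guard is shut (below 0.05 rad) and at rest over its toggle, which is on (above 0.85 of 1.0 rad); the red guard is shut and the red toggle still off (value of joint each of yellow_guard, red_guard below 0.05 rad and value of joint yellow_toggle above 0.85 rad and value of joint red_toggle below 0.25 rad and velocity of joint yellow_guard between -0.1 and 0.1 rad/s); the robot touches nothing.
It fails at once if the red-guarded switch is operated (value of joint red_guard above 0.15 rad or value of joint red_toggle above 0.25 rad).
It fails at once if the guard or toggle is pinched or forced (more than 35 N) (contact force between the fingers and yellow_guard above 35 N or contact force between the fingers and yellow_toggle above 35 N).
It fails at once if a bystander is lifted, carried or shoved more than 20 mm (distance of any of amber_bottle, small_jar, beaker, dish, stopper, spatula from where it was at the start of the episode above 0.02 m).
It fails at once if a bystander is tipped over (angle between any of amber_bottle, small_jar, beaker, dish, stopper, spatula's own z axis and vertical above 0.5 rad).
It also fails if it takes over 58 s, if anything falls off the work surface, if the arm or the gripper's body presses on something with over 40 N, if the wrist force passes 120 N, or if a joint passes its speed limit or range.

## Working session

There is one attempt and no reset: what is moved stays moved. The work goes in short steps, Python scripts to look and compute and a tool call to move; the robot and the scene stay as the last step left them, time stands still between calls to the robot, and variables do not carry over. Pictures are saved under pics/ and viewed, at most 10 in all, crops included, and the job is handed in when it is done.

Besides the shell and the picture viewer there is one more tool, called after ">>>" by a JSON object that holds its "op" and its "data", one argument or row to a line. jog_arm: Moves the arm, as the interface text tells. Its arguments: {"type":"object","properties":{"motion":{"type":"array"},"force":{"type":"number"}},"required":["motion"]}

```bash
mkdir -p pics
cat > h.py <<'E'
import numpy as np, cv2
from scipy.spatial.transform import Rotation as R
from workcell import bot
def cal(n):
    c=bot.get_calibration(n); f=200/np.tan(np.radians(c['vfov'])/2)
    if n=='wrist':
        s=bot.read_state(); T=np.eye(4); T[:3,:3]=R.from_rotvec(s['tcp_rot']).as_matrix(); T[:3,3]=s['tool_pos']
        M=T@np.array(c['tool_from_camera'])
    else:
        M=np.eye(4); M[:3,:3]=R.from_rotvec(np.ravel(c['rvec'])).as_matrix(); M[:3,3]=np.ravel(c['tvec']); M=np.linalg.inv(M)
    return f,c['cx'],c['cy'],M
def cloud(n):
    k=cal(n); im,d=bot.read_camera(n); f,cx,cy,M=k
    v,u=np.mgrid[:400,:640]
    P=np.stack([(u-cx)/f*d,(v-cy)/f*d,d],-1)@M[:3,:3].T+M[:3,3]
    P[d==0]=np.nan
    return im,d,P,k
E
python3 - <<'E'
from h import *
ims=[]
for n in('top','side'):
    im,d,P,k=cloud(n); np.savez(f'{n}.npz',im=im,P=P,d=d); print(n,k)
    cv2.imwrite(f'pics/{n}0.png',im[...,::-1])
    hsv=cv2.cvtColor(im,cv2.COLOR_RGB2HSV)
    m=((hsv[...,0]>20)&(hsv[...,0]<34)&(hsv[...,1]>130)&(hsv[...,2]>80)).astype(np.uint8)
    N,l,s,c=cv2.connectedComponentsWithStats(m)
    for i in range(1,N):
        if s[i,4]>30: print(s[i],c[i],np.nanmin(P[l==i],0),np.nanmax(P[l==i],0))
s=bot.read_state();print(s)
E
```

```text
top (np.float64(433.2319245898412), 318.9105525801876, 205.60360997420435, array([[ 0.02939088, -0.98263399,  0.18321197,  0.26670493],
       [-0.99956585, -0.02851364,  0.0074212 ,  0.00683099],
       [-0.00206829, -0.18335055, -0.98304542,  1.2332466 ],
       [ 0.        ,  0.        ,  0.        ,  1.        ]]))
[ 59  47  43  44 363] [73.74655647 60.7630854 ] [ 0.80640063  0.63926482 -0.00198592] [0.95942487 0.78086811 0.20488178]
[290  54   7   8  42] [293.16666667  57.80952381] [8.88952298e-01 9.46125625e-02 1.35779367e-04] [0.95588677 0.10925494 0.11856746]
[355  56   5   8  36] [356.91666667  59.30555556] [ 8.90027241e-01 -9.43104786e-02 -4.93965372e-04] [ 0.95100261 -0.07339636  0.11717853]
[ 206   58   58   40 1049] [238.46043851  79.45948522] [8.19307924e-01 1.96124130e-01 6.19263056e-04] [0.93354219 0.36415563 0.04578455]
[115  78  43  42 657] [136.08371385  97.59969559] [ 0.72867428  0.49535163 -0.00466143] [0.86991524 0.6143261  0.20512931]
[376 174  33  43 335] [388.39402985 202.46268657] [ 0.45402525 -0.23054568  0.05579497] [ 0.56695749 -0.13611175  0.117135  ]
[6
[... 1051 characters left out ...]
  0.11272703]
{'time': 0.1, 'q': array([ 1.10912602e+00,  2.64683294e-01,  1.60527568e+00, -2.17148044e-05,
        1.27370601e+00, -3.69209797e-02]), 'joint_vel': array([ 3.56168904e-05, -2.95557244e-03, -4.04852661e-03, -6.01898685e-04,
       -7.57285054e-04,  1.25392655e-03]), 'joint_torque': array([-9.66112361e-05, -5.16706145e+01, -3.68589377e+01, -6.12761733e-05,
        6.22424457e-03,  1.35205451e-05]), 'tool_pos': array([0.27787996, 0.61440115, 0.23006218]), 'tcp_rot': array([-0.66207691, -3.07053133,  0.00316213]), 'wrist_force': array([ 0.40942073,  0.05478389, -0.49894617]), 'torque': array([-0.01654752,  0.0058805 , -0.01727847]), 'grip_force': 0.0, 'width': 1.0018722416516692}
```

View pics/top0.png

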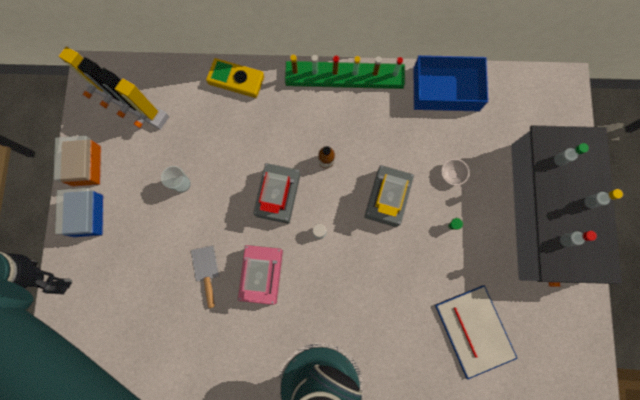

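View pics/side0.png

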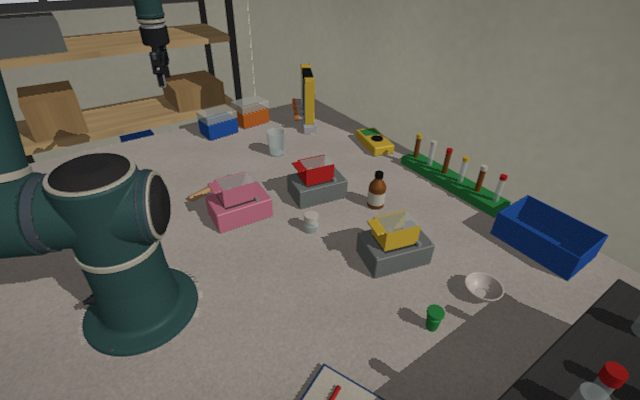

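The yellow candidates in the top view are the guard on a grey box at (390,195), the yellow meter at (236,78), and the yellow stand at about (105,85). The red box at (277,192) and pink box at (261,275) are look-alikes. I choose (390,195): grey box, yellow guard. Next I measure it and check it in a close crop.

Run:
```python
from h import *
z=np.load('top.npz'); im,P=z['im'],z['P']
c0=np.array([.51,-.17])
near=np.linalg.norm(P[...,:2]-c0,axis=-1)<.15
m=near&(P[...,2]>.045)&(P[...,2]<.075)
a=P[m][:,:2].astype(np.float32)
print(m.sum(),np.median(P[m][:,2]),cv2.minAreaRect((a*1000)))
hsv=cv2.cvtColor(im,cv2.COLOR_RGB2HSV)
y=near&(hsv[...,0]>20)&(hsv[...,0]<34)&(hsv[...,1]>130)
t=y&(P[...,2]>.098)
print(t.sum(),cv2.minAreaRect((P[t][:,:2]*1000).astype(np.float32)),np.median(P[t],0))
# box cluster incl. all z>.03
b=near&(P[...,2]>.03)&(P[...,2]<.13)&(np.linalg.norm(P[...,:2]-c0,axis=-1)<.12)
print(cv2.minAreaRect((P[b][:,:2]*1000).astype(np.float32)))
cv2.imwrite('pics/crop.png',cv2.resize(im[145:245,330:450,::-1],None,fx=5,fy=5,interpolation=cv2.INTER_CUBIC))
```

```text
991 0.0604389189328165 ((524.2584838867188, -178.90487670898438), (100.68936920166016, 151.5435028076172), 74.83269500732422)
290 ((509.12579345703125, -174.56442260742188), (64.30850219726562, 104.33196258544922), 74.45841979980469) [ 0.47743507 -0.16135256  0.11111426]
((524.1737060546875, -178.88296508789062), (100.68921661376953, 151.71853637695312), 74.82544708251953)
```

View pics/crop.png

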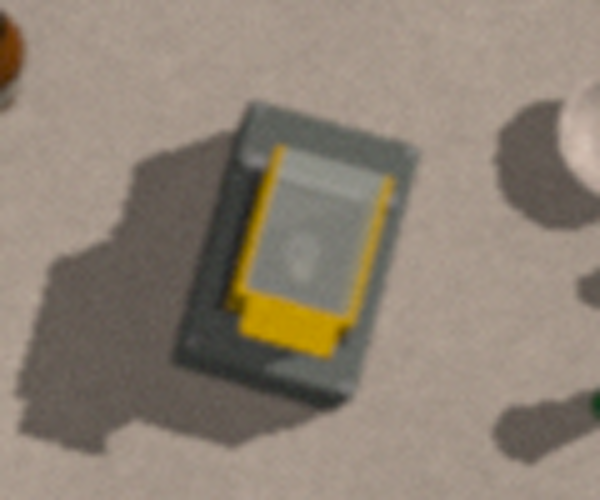

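The crop shows the grey box with the yellow guard, clear top and white knob; the tab is at crop (288,328), facing the robot. The box fits 100.7 x 151.5 mm, top at 60 mm, centre (0.524, -0.179), yaw -15.2°, and the guard rectangle agrees with it. I move in with the fingers shut, tool x set along the box's -x.

>>> {"op": "jog_arm", "data": {
  "motion": [
    [-1,0,0,0,-4.6],
    [-1,0,0,0,-4.5],
    [-1,-17,-35,0,0],
    [-1,-17,-35,0,0],
    [-1,-17,-35,0,0],
    [-1,-17,-35,0,0],
    [-1,-17,-35,0,0],
    [-1,-17,-35,0,0],
    [-1,-17,-35,0,0],
    [-1,-17,-35,0,0]
  ],
  "force": 20
}}

```text
time: 0.93
tool_pos: [0.3354, 0.3071, 0.2308]
tcp_rot: [-0.416, -3.114, 0.001]
wrist_force: [0.1, 0.1, 0.2]
width: -0.003
grip_force: 0.0
```

>>> {"op": "jog_arm", "data": {
  "motion": [
    [-1,-17,-35,0,0],
    [-1,-17,-35,0,0],
    [-1,-17,-35,0,0],
    [-1,-17,-35,0,0],
    [-1,-17,-35,0,0],
    [-1,-17,-35,0,0],
    [-1,-17,-35,0,0],
    [-1,-17,-35,0,0],
    [-1,-17,-35,0,0],
    [-1,0,0,0,0]
  ]
}}

```text
time: 1.77
tool_pos: [0.4011, -0.0412, 0.2313]
tcp_rot: [0.428, 3.111, -0.005]
wrist_force: [0.6, 0.4, 0.2]
width: 0.004
grip_force: 0.0
```

```bash
cat > w.py <<'E'
from h import *
import sys
s=bot.read_state(); M=R.from_rotvec(s['tcp_rot']).as_matrix()
ex=np.array([.965,-.262]);ey=np.array([.262,.965])
H=np.array([558.,-188.1]); p=s['tool_pos']*1000
print('t',s['time'],'tool x yaw',np.degrees(np.arctan2(M[1,0],M[0,0])),'zaxis',M[:,2].round(3),'width',s['width'])
print('TCP rel hinge: fwd(+=back) %.1f lat %.1f up %.1f'%((p[:2]-H)@ex,(p[:2]-H)@ey,p[2]-64),'F',s['wrist_force'].round(1))
E
python3 - <<'E'
from w import *
im,d,P,k=cloud('wrist'); cv2.imwrite('pics/w1.png',im[...,::-1])
E
```

```text
t 1.7667 tool x yaw 164.33939544980774 zaxis [ 0.001 -0.004 -1.   ] width 0.003584059280407571
TCP rel hinge: fwd(+=back) -189.9 lat 100.7 up 167.3 F [0.6 0.4 0.2]
```

View pics/w1.png

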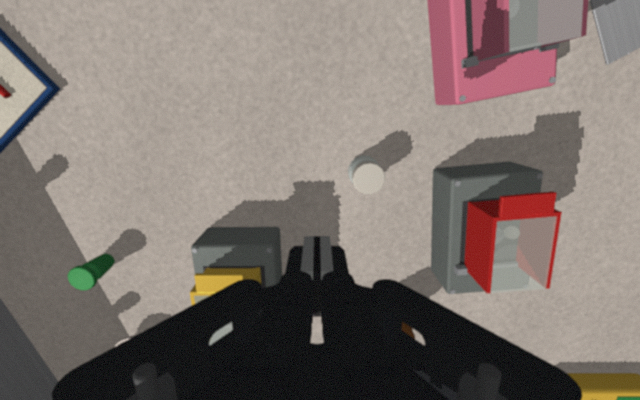

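The wrist view shows the yellow tab at (228,281) beside the shut fingertips at (317,245), the small jar at (368,178) well below, and the red box at (500,235) to the side. Next I go in front of the tab and down.

>>> {"op": "jog_arm", "data": {
  "motion": [
    [-1,-10,-25,0,0],
    [-1,-13,-25,0,0],
    [-1,-13,-25,0,0],
    [-1,-10,-25.5,0,0],
    [-1,0,0,33,0],
    [-1,0,0,33,0],
    [-1,0,0,33,0],
    [-1,0,0,24,0],
    [-1,0,0,9,0],
    [-1,0,0,0,0]
  ]
}}

```text
time: 2.65
tool_pos: [0.4162, -0.142, 0.0965]
tcp_rot: [-0.414, -3.108, -0.003]
wrist_force: [-0.4, 0.2, 0.8]
width: 0.001
grip_force: 0.0
```

```bash
python3 w.py
```

```text
t 2.65 tool x yaw 164.83895003627518 zaxis [-0.006  0.003 -1.   ] width 0.0012861358179870196
TCP rel hinge: fwd(+=back) -148.9 lat 7.3 up 32.5 F [-0.4  0.2  0.8]
```

>>> {"op": "jog_arm", "data": {
  "motion": [
    [-1,-10,-7,0,0],
    [-1,-10,0,0,0],
    [-1,-8,0,0,0],
    [-1,-4,0,0,0],
    [-1,-3,0,0,0],
    [-1,0,0,0,0]
  ]
}}

```text
time: 3.15
tool_pos: [0.4494, -0.1599, 0.1002]
tcp_rot: [-0.416, -3.109, -0.001]
wrist_force: [-8.4, 2.9, 6.4]
width: -0.003
grip_force: 4.3
```

```bash
python3 w.py
```

```text
t 3.15 tool x yaw 164.77457782498996 zaxis [-0.005  0.001 -1.   ] width -0.0033533804337798736
TCP rel hinge: fwd(+=back) -112.2 lat -1.2 up 36.2 F [-8.4  2.9  6.4]
```

>>> {"op": "jog_arm", "data": {
  "motion": [
    [-1,0,0,-5,0],
    [-1,-2,0,-5,0],
    [-1,-3,0,-5,0],
    [-1,-3,0,-5,0],
    [-1,0,0,0,0]
  ]
}}

```text
time: 3.57
tool_pos: [0.4593, -0.1625, 0.1212]
tcp_rot: [0.416, 3.113, -0.0]
wrist_force: [-4.6, 0.9, 3.3]
width: 0.003
grip_force: 2.5
```

Run:
```python
from w import *
im,d,P,k=cloud('side'); cv2.imwrite('pics/s1.png',cv2.resize(im[120:300,290:510,::-1],None,fx=3,fy=3))
```

```text
t 3.5667 tool x yaw 164.7613274524564 zaxis [ 0.001 -0.    -1.   ] width 0.003105601843574503
TCP rel hinge: fwd(+=back) -102.0 lat -1.2 up 57.2 F [-4.6  0.9  3.3]
```

View pics/s1.png

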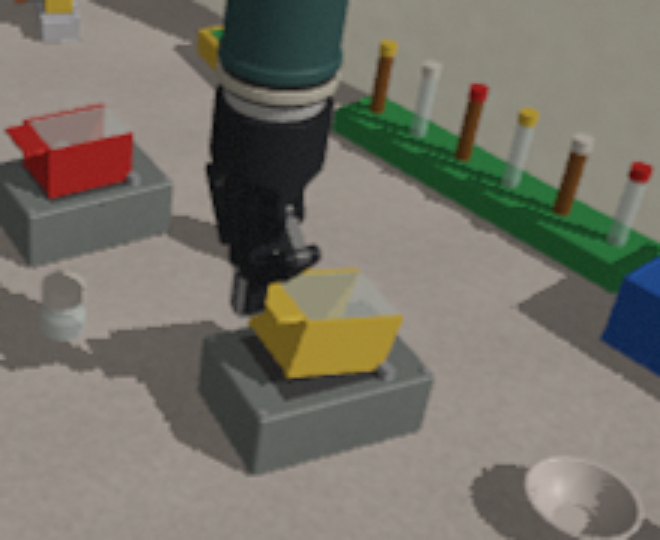

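The side view shows the guard raised about 12°, with the fingertips at (250,295) under the tab at (290,300). I continue along the arc.

>>> {"op": "jog_arm", "data": {
  "motion": [
    [-1,-5,0,-5,0],
    [-1,-6,0,-5,0],
    [-1,-7,0,-6,0],
    [-1,-7,0,-6,0],
    [-1,-8,0,-5,0],
    [-1,-8,0,-5,0],
    [-1,0,0,0,0]
  ]
}}

```text
time: 4.2
tool_pos: [0.5011, -0.174, 0.1532]
tcp_rot: [0.416, 3.109, -0.002]
wrist_force: [0.6, -0.6, 0.5]
width: 0.003
grip_force: 0.0
```

```bash
python3 w.py
```

```text
t 4.2 tool x yaw 164.76358427785547 zaxis [ 0.005 -0.002 -1.   ] width 0.0031147903388124335
TCP rel hinge: fwd(+=back) -58.6 lat -1.3 up 89.2 F [ 0.6 -0.6  0.5]
```

>>> {"op": "jog_arm", "data": {
  "motion": [
    [-1,-8,0,-3,0],
    [-1,-9,0,-3,0],
    [-1,-9,0,-2,0],
    [-1,-9,0,-2,0],
    [-1,-9,0,0,0],
    [-1,-9,0,0,0],
    [-1,0,0,0,0]
  ]
}}

```text
time: 4.78
tool_pos: [0.5508, -0.1874, 0.1613]
tcp_rot: [0.416, 3.113, -0.0]
wrist_force: [-0.7, 0.0, 1.1]
width: -0.0
grip_force: 0.0
```

Run:
```python
from w import *
im,d,P,k=cloud('side'); cv2.imwrite('pics/s2.png',cv2.resize(im[120:300,290:510,::-1],None,fx=3,fy=3))
```

```text
t 4.7833 tool x yaw 164.76639694652593 zaxis [ 0.001 -0.    -1.   ] width -0.0002649302446271329
TCP rel hinge: fwd(+=back) -7.1 lat -1.2 up 97.3 F [-0.7  0.   1.1]
```

View pics/s2.png

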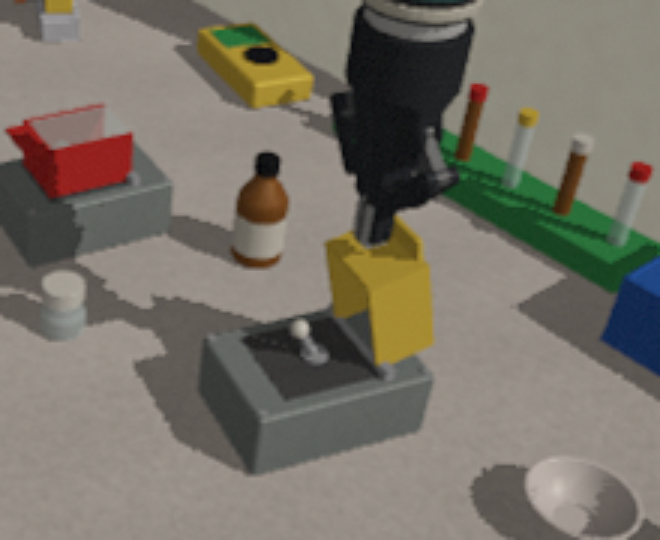

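The guard stands open against its stop, and the toggle is still off (knob at crop (300,328)). Next I back off in front of it and go down.

>>> {"op": "jog_arm", "data": {
  "motion": [
    [-1,20,0,0,0],
    [-1,25,0,0,0],
    [-1,25,0,0,0],
    [-1,20,1,0,0],
    [-1,0,0,25,0],
    [-1,0,0,30,0],
    [-1,0,0,16,0],
    [-1,0,0,8,0],
    [-1,0,0,0,0],
    [-1,0,0,0,0]
  ]
}}

```text
time: 5.67
tool_pos: [0.4623, -0.1622, 0.0824]
tcp_rot: [-0.417, -3.113, -0.0]
wrist_force: [0.2, -1.2, -0.3]
width: -0.001
grip_force: 0.0
```

```bash
python3 w.py
```

```text
t 5.6667 tool x yaw 164.75965223373547 zaxis [-0.001  0.    -1.   ] width -0.0005669852970607025
TCP rel hinge: fwd(+=back) -99.1 lat -0.1 up 18.4 F [ 0.2 -1.2 -0.3]
```

Now push: 61 mm backward to about -38.

>>> {"op": "jog_arm", "data": {
  "motion": [
    [-1,-10,0,0,0],
    [-1,-10,0,1,0],
    [-1,-7,0,0,0],
    [-1,-7,0,0,0],
    [-1,-7,0,0,0],
    [-1,-7,0,0,0],
    [-1,-6,0,0,0],
    [-1,-5,0,0,0],
    [-1,0,0,0,0]
  ]
}}

```text
time: 6.42
tool_pos: [0.5198, -0.1778, 0.0809]
tcp_rot: [-0.416, -3.113, -0.0]
wrist_force: [-1.2, 0.5, 0.6]
width: 0.004
grip_force: 0.2
```

```bash
python3 w.py
```

```text
t 6.4167 tool x yaw 164.7629751187756 zaxis [-0.001  0.    -1.   ] width 0.004421738428248397
TCP rel hinge: fwd(+=back) -39.5 lat -0.1 up 16.9 F [-1.2  0.5  0.6]
```

Force is only about 1 N, so I push until the stop is felt.

>>> {"op": "jog_arm", "data": {
  "motion": [
    [-1,-1.5,0,0,0],
    [-1,-1.5,0,0,0],
    [-1,0,0,0,0]
  ]
}}

```text
time: 6.67
tool_pos: [0.5205, -0.178, 0.0807]
tcp_rot: [-0.416, -3.11, -0.001]
wrist_force: [-5.4, 1.0, 2.2]
width: -0.001
grip_force: 2.7
```

```bash
python3 w.py
```

```text
t 6.6667 tool x yaw 164.76696215486643 zaxis [-0.004  0.001 -1.   ] width -0.0005594833929782684
TCP rel hinge: fwd(+=back) -38.9 lat -0.1 up 16.7 F [-5.4  1.   2.2]
```

The toggle is at its stop. I back off, go up, and cross over behind the guard.

>>> {"op": "jog_arm", "data": {
  "motion": [
    [-1,15,0,0,0],
    [-1,20,0,0,0],
    [-1,0,0,-30,0],
    [-1,0,0,-35,0],
    [-1,0,0,-35,0],
    [-1,0,0,-25,0],
    [-1,0,0,0,0]
  ]
}}

```text
time: 7.25
tool_pos: [0.4929, -0.1711, 0.2139]
tcp_rot: [0.415, 3.1, -0.005]
wrist_force: [1.1, -0.4, -0.1]
width: -0.002
grip_force: 0.0
```

Run:
```python
from w import *
im,d,P,k=cloud('side'); cv2.imwrite('pics/s3.png',cv2.resize(im[120:300,290:510,::-1],None,fx=3,fy=3))
```

```text
t 7.25 tool x yaw 164.7559624861387 zaxis [ 0.013 -0.005 -1.   ] width -0.0019888216480709636
TCP rel hinge: fwd(+=back) -67.2 lat -0.7 up 149.9 F [ 1.1 -0.4 -0.1]
```

View pics/s3.png

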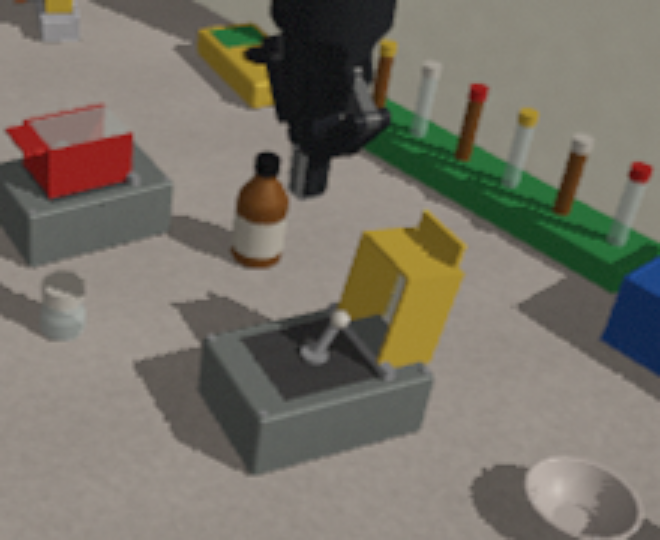

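The toggle leans back (knob at (342,320)), so it is on, and the guard is open at its stop. Now I go over and behind.

>>> {"op": "jog_arm", "data": {
  "motion": [
    [-1,-15,0,0,0],
    [-1,-30,0,0,0],
    [-1,-35,0,0,0],
    [-1,-35,0,0,0],
    [-1,-30,0,0,0],
    [-1,-25,0,0,0],
    [-1,0,0,0,0],
    [-1,0,0,30,0],
    [-1,0,0,30,0],
    [-1,0,0,10,0]
  ]
}}

```text
time: 8.13
tool_pos: [0.6485, -0.2126, 0.1297]
tcp_rot: [-0.415, -3.105, -0.003]
wrist_force: [-0.6, 0.1, -1.9]
width: 0.001
grip_force: 0.0
```

```bash
python3 w.py
```

```text
t 8.1333 tool x yaw 164.76308804749348 zaxis [-0.009  0.003 -1.   ] width 0.0011014699402736934
TCP rel hinge: fwd(+=back) 93.8 lat 0.1 up 65.7 F [-0.6  0.1 -1.9]
```

>>> {"op": "jog_arm", "data": {
  "motion": [
    [-1,10,0,0,0],
    [-1,10,0,-2,0],
    [-1,8,0,-2,0],
    [-1,8,0,-2,0],
    [-1,8,0,-1,0],
    [-1,8,0,-1,0],
    [-1,8,0,0,0],
    [-1,0,0,0,0]
  ]
}}

```text
time: 8.8
tool_pos: [0.5931, -0.1979, 0.145]
tcp_rot: [-0.417, -3.114, 0.0]
wrist_force: [-0.7, -0.0, -0.3]
width: 0.004
grip_force: 0.0
```

```bash
python3 w.py
```

```text
t 8.8 tool x yaw 164.75620765061078 zaxis [-0. -0. -1.] width 0.003742559941028495
TCP rel hinge: fwd(+=back) 36.4 lat -0.2 up 81.0 F [-0.7 -0.  -0.3]
```

>>> {"op": "jog_arm", "data": {
  "motion": [
    [-1,7,0,0,0],
    [-1,7,0,0,0],
    [-1,7,0,0,0],
    [-1,7,0,0,0],
    [-1,5,0,0,0],
    [-1,0,0,0,0],
    [-1,0,0,0,0],
    [-1,0,0,0,0]
  ]
}}

```text
time: 9.47
tool_pos: [0.5629, -0.1896, 0.1443]
tcp_rot: [0.417, 3.114, -0.0]
wrist_force: [0.2, -0.4, 0.1]
width: -0.0
grip_force: 0.0
```

Run:
```python
from w import *
im,d,P,k=cloud('side'); cv2.imwrite('pics/s4.png',cv2.resize(im[120:300,290:510,::-1],None,fx=3,fy=3))
```

```text
t 9.4667 tool x yaw 164.75918417553999 zaxis [ 0. -0. -1.] width -0.00026341534424880933
TCP rel hinge: fwd(+=back) 5.1 lat -0.2 up 80.3 F [ 0.2 -0.4  0.1]
```

View pics/s4.png

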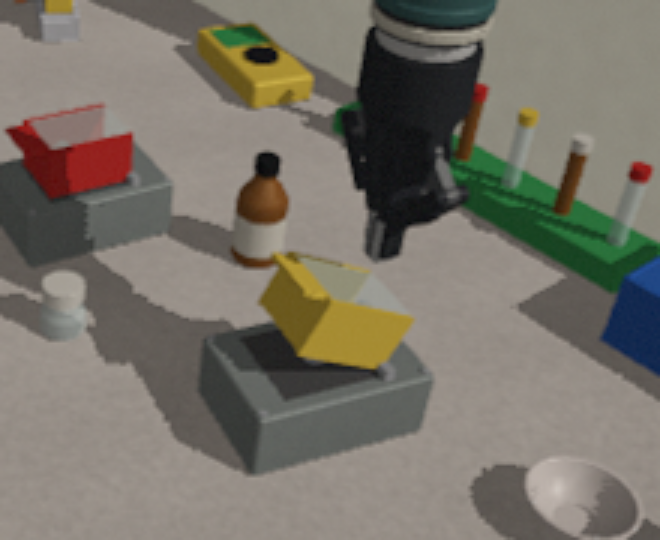

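The guard is mid-fall at about 0.4 rad, clear of the fingers. I rise and let it settle.

>>> {"op": "jog_arm", "data": {
  "motion": [
    [-1,0,0,-15,0],
    [-1,-10,0,-25,0],
    [-1,-20,0,-25,0],
    [-1,-20,0,-15,0],
    [-1,0,0,0,0],
    [-1,0,0,0,0],
    [-1,0,0,0,0],
    [-1,0,0,0,0],
    [-1,0,0,0,0],
    [-1,0,0,0,0]
  ]
}}

```text
time: 10.35
tool_pos: [0.6099, -0.2024, 0.223]
tcp_rot: [-0.416, -3.112, -0.001]
wrist_force: [-0.4, 1.0, -0.0]
width: -0.001
grip_force: 0.0
```

Run:
```python
from w import *
im,d,P,k=cloud('side'); cv2.imwrite('pics/s5.png',cv2.resize(im[120:300,290:510,::-1],None,fx=3,fy=3))
```

```text
t 10.35 tool x yaw 164.7577266661534 zaxis [-0.002  0.001 -1.   ] width -0.0009029149312596468
TCP rel hinge: fwd(+=back) 53.8 lat -0.2 up 159.0 F [-0.4  1.  -0. ]
```

View pics/s5.png

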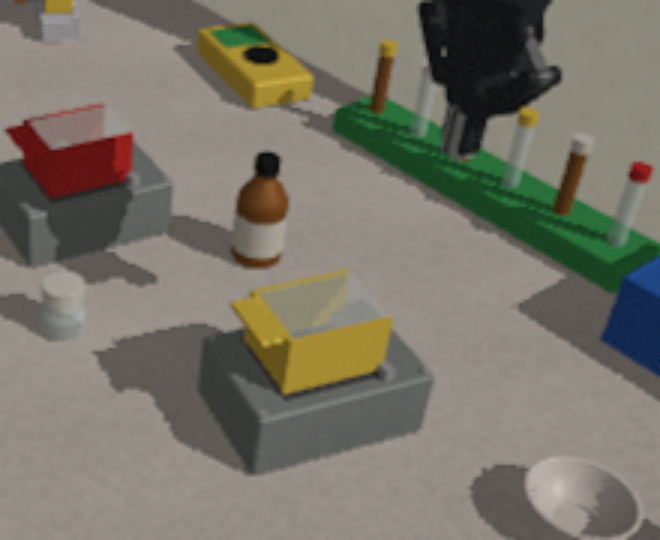

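The guard appears shut (tab at (258,318)). I let it settle a little longer and compare it with the first picture before handing in.

>>> {"op": "jog_arm", "data": {
  "motion": [
    [-1,0,0,0,0],
    [-1,0,0,0,0],
    [-1,0,0,0,0],
    [-1,0,0,0,0],
    [-1,0,0,0,0],
    [-1,0,0,0,0]
  ]
}}

```text
time: 10.9
tool_pos: [0.611, -0.2027, 0.2244]
tcp_rot: [0.416, 3.114, -0.0]
wrist_force: [-1.1, -0.6, 0.3]
width: 0.001
grip_force: 0.0
```

Run:
```python
from h import *
def mk(im):
    h=cv2.cvtColor(im,cv2.COLOR_RGB2HSV); m=((h[...,0]>20)&(h[...,0]<34)&(h[...,1]>130)&(h[...,2]>80)); m[:200]=0; return m
a=mk(np.load('side.npz')['im']); b=mk(bot.read_camera('side')[0])
print(a.sum(),b.sum(),(a&b).sum(),(a^b).sum(),cv2.boundingRect(a.astype(np.uint8)),cv2.boundingRect(b.astype(np.uint8)))
if (a^b).sum()<60: print(bot.finish_job())
```

```text
901 905 898 10 (367, 210, 54, 42) (367, 210, 54, 42)
the job is handed in; nothing more can be done
None
```

The yellow guard was lifted, its toggle pushed over to the on stop and the guard dropped shut again, matching its starting outline in the side camera; the arm never touched the red switch or loose items, and I handed the job in at about 11 s (no verdict returned).

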